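# Eject a tin and stop it on the chute

### The job

Press the dispenser's ejector key all the way down with one fingertip so that the tin pops out, and have the other finger standing across the open chute so that it stops the tin before it rolls off the end. Do not pinch or lift the tin or jam it, and leave the other things on the counter alone. Finish while still holding: one finger keeping the key down and the tin resting still against the other finger on the chute.

Things in the scene. Friction and masses are not known exactly. Their poses are not given: they have to be found in the camera images.
- dispenser: Fixed white sheet-metal tin dispenser, 300 x 127 mm. Origin on the counter under the lane's crest; +x is the way the tin pops out, y across the lane, z up. Hood 94 mm high over x -135 to -32 mm, side plates 60 mm high on to x = +12. Beyond lies the open chute, with the ejector key beside it on the -y side; the key drives a pusher behind the tin.
- crest (a point): Mid-width of the crest, 26 mm above the counter (dispenser x = 0, y = 0). The tin's seat rises to it from the hood; beyond it the chute falls away.
- chute_mid (a point): Point on the chute floor, mid-width, level with the key: dispenser x = +75 mm, y = 0, 17 mm above the counter. The chute is 66 mm wide inside, falls at 7 degrees from the crest to its open end at x = +155 mm, and has 4 mm thick side walls with tops 42 mm above the counter.
- key_top (a point): Centre of the top face of the grey ribbed ejector key; moves down with it. Key 44 mm along dispenser x, 32 mm along y, centred at x = +75 mm, y = -62 mm (62 mm across the lane from chute_mid); top 44 mm above the counter when up, 32 mm fully down.
- key (a joint): Travel of the ejector key in m: 0 up, 0.012 fully down. Sprung: 2 N to start, 6 N fully down (a few N more if pressed fast); it rises again when released. The pusher moves 1.4 mm per mm of key; at 7 to 8 mm the tin goes over the crest, then rolls down the chute and off its end in about half a second.
- tin: Loose steel food tin with plain paper band, 52 mm diameter, 60 mm long, about 150 g, lying across the lane. Origin at its centre, y along its axis. It waits with its centre at dispenser x = -8 mm, 51 mm above the counter; on the chute its centre is 26 mm off the floor.
- spare_tin: Bystander, loose: spare food tin like the one in the dispenser, standing upright beside it (52 dia x 60 high); origin at the middle of its underside.
- spice_jar: Bystander, loose: small glass spice jar with black cap near the dispenser (44 dia x 85 high); origin at the middle of its underside.
- mug: Bystander, loose: white mug near the dispenser (76 dia x 85 high); origin at the middle of its underside.
- bowl: Bystander, loose: blue bowl (130 dia x 55 high); origin at the middle of its underside.
- tumbler: Bystander, loose: glass tumbler (70 dia x 90 high); origin at the middle of its underside.
- sauce_bottle: Bystander, loose: amber sauce bottle (60 dia x 190 high); origin at the middle of its underside.
- spatula: Bystander, loose: spatula lying flat (260 long).

How it is judged:
By the outcome, as a careful person would: the job done as asked, in the order asked, and still so for the second after the job is handed in, while the arm keeps its last pose, push and grip.
It also fails if it takes over 32 s, if anything falls off the work surface, if the arm or the gripper's body presses on something with over 40 N, if the wrist force passes 120 N, or if a joint passes its speed limit or range.

### The arm

A 6-joint arm with a two-finger parallel gripper is mounted at the origin on the work surface. World frame = base frame: x ahead of the robot, y to its left, z up, the work surface at z = 0. Lengths are in m, angles in rad, forces in N, time in s.
With the tool pointing down it reaches from about 0.375 to 0.9 m from the base axis. Payload 3.1 kg.
Tool frame: the origin (TCP) lies at the very end of the fingers, on their centre line; the grasp point (between the pads) lies 19 mm behind it (manip.grasp_offset is the distance from the TCP to the grasp point, in m); y points along the fingers, z is the direction in which the jaws open and shut, and the axes are right-handed (so a half turn about y gives the same grasp; the last joint's range is limited). The gripper opens to 85 mm and grips with 20 to 120 N. Pads are 22 mm wide; open, the fingers measure 114 mm over their backs; the gripper's body (76 mm by 85 mm) begins 54 mm behind the grasp point. The pads swing forward as they close: fully open they stand 13 mm farther back than shut.
Start: joints at [-1.474, 0.527, 1.433, -0, 1.181, -0.178], TCP at [0.17, -0.602, 0.193] pointing down, gripper open.
Joint ranges: [-3.08, 3.08], [-0.75, 2.2], [0.22, 2.44], [-1.43, 4.57], [0, 2.65], [-2.85, 2.85]. Speed limits (rad/s): [2.79, 2.79, 3.14, 3.14, 3.14, 3.14].

### API

Orientations are given as a unit quaternion [x, y, z, w].
In Python, from station import manip gives the robot as it stands.
- The arm moves only by the tool apply_moves, never from a script. Its argument "motion" is a list of rows, each a list of 5 numbers: the finger opening in mm, from 0 to 85.4, then the shift along the tool's x, y, z in units of 30 mm (1.0 is 30 mm), then the turn about the tool's y in units of 10 degrees (1.0 is 10 degrees). In form: [[fingers, x, y, z, twist], ...]. A call has 1 to 12 rows; each row is the pose to reach, as a shift and turn from the pose commanded when the call began, along the tool's axes at that moment; what a row does not reach only later rows make up. A row lasts 1/8 s, in which the tool goes at most 62.5 mm and 10.7 degrees, less where a joint would pass 70% of its speed; a pose out of reach is approached as far as the arm can. A call with a gripper value outside its range is refused whole. The fingers move at their own pace and stop on an object; "squeeze" is the grip in N (left out, the last holds). Time passes only in rows, so rows that repeat a pose let the fingers close. It gives the time, the measured TCP pose, the force and the opening at its end, in the units of the state.
- manip.sense(): the state, without advancing time (a new reading comes with each control period).
- manip.snapshot(name): name is "scene" or "top" or "wrist"; returns the picture (384x512x3 uint8, red, green, blue); there is no depth.
- manip.get_calibration(name): a dict with "intrinsics" (3x3 intrinsics, pixels), "extrinsics" (4x4, takes a point from camera to world coordinates). Camera axes: x right, y up, looking along -z (the intrinsics and any distortion apply to the point x, -y, -z); pixel columns grow to the right and rows downward; lengths in m; the calibration is good to about 2 mm. A picture is of the moment at which its call begins: read the wrist's pose just before it. get_calibration takes no time and is no camera call; for the wrist camera it gives the pose at the moment of the call.
- manip.sign_off(): hands the job in, once; it reports no verdict.
The state is a dict: "t": time; "q": joint angles; "qd": joint speeds; "tau": joint torques, N m; "tcp_pos": TCP position; "tool_rot": TCP orientation; "force": force on the tool from outside, world axes, zero at the start; "ft_torque": the same for the moment, N m; "finger_gap": opening from 0.0 (shut) to 1.0 (fully open).
Only numpy, scipy, OpenCV 4.12 (cv2) and the standard library are available. Lean on these libraries where they do the work, as an engineer would, in place of code of your own. Each camera call takes 0.05 s, during which the arm holds its last target.

## Working session

There is one attempt and no reset: what is moved stays moved. The work goes in short steps, Python scripts to look and compute and a tool call to move; the robot and the scene stay as the last step left them, time stands still between calls to the robot, and variables do not carry over. Pictures are saved under pics/ and viewed, and the job is handed in when it is done.

Besides the shell and the picture viewer there is one more tool, called after "Emit:" as name([rows], argument=value, ...), one row to a line, values as JSON. apply_moves: Moves the arm, as the interface text tells. Its arguments: {"type":"object","properties":{"motion":{"type":"array"},"squeeze":{"type":"number"}},"required":["motion"]}

```bash
mkdir -p pics; python3 - <<'E'
from station import manip
import cv2,numpy as np
s=manip.sense()
print(s)
for n in ("scene","top","wrist"):
    c=manip.get_calibration(n); print(n,c)
    cv2.imwrite(f"pics/{n}0.png",manip.snapshot(n)[:,:,::-1])
E
```

```text
{'t': 0.0, 'q': array([-1.47447988e+00,  5.28491886e-01,  1.43391154e+00,  2.15247079e-05,
        1.18142189e+00, -1.78563916e-01]), 'qd': array([3.87239683e-04, 1.65103615e-05, 2.27889717e-03, 2.69581883e-04,
       2.83667952e-04, 1.27401230e-03]), 'tau': array([ 2.60504257e-04, -4.42353702e+01, -1.78023756e+01, -3.21601046e-04,
        8.39369459e-03,  9.74442031e-06]), 'tcp_pos': array([ 0.16956195, -0.60071567,  0.191815  ]), 'tool_rot': array([-0.09683679,  0.7012271 , -0.69965029,  0.09691576]), 'force': array([-0.33056065, -0.65500433,  0.92807784]), 'ft_torque': array([-0.01509003,  0.05572308, -0.01075185]), 'finger_gap': 0.9996577892339522}
scene {'intrinsics': array([[497.68129067,   0.        , 251.34193183],
       [  0.        , 497.68129067, 190.9452974 ],
       [  0.        ,   0.        ,   1.        ]]), 'extrinsics': array([[-0.81889937, -0.46253862,  0.33979677,  1.11166257],
       [ 0.57378751, -0.64626515,  0.50309965,  0.79313209],
       [-0.01310421,  0.60695912,  0.79462501,  1.3473766 ],
       [ 0.        ,  0.        ,  0.        ,  1.        ]])}
top
[... 166 characters left out ...]
]]), 'extrinsics': array([[-0.00454016,  0.99741965, -0.07164798,  0.45000379],
       [-0.99998603, -0.00472231, -0.00237302, -0.04394796],
       [-0.00270524,  0.07163621,  0.99742716,  1.44852981],
       [ 0.        ,  0.        ,  0.        ,  1.        ]])}
wrist {'intrinsics': array([[265.58662033,   0.        , 254.12401438],
       [  0.        , 265.58662033, 191.97430046],
       [  0.        ,   0.        ,   1.        ]]), 'extrinsics': array([[ 0.27110016,  0.92233813,  0.27531269,  0.23998188],
       [-0.96254955,  0.26029468,  0.07579609, -0.58093957],
       [-0.0017528 , -0.28555044,  0.95836208,  0.37354039],
       [ 0.        ,  0.        ,  0.        ,  1.        ]])}
```

View pics/scene0.png

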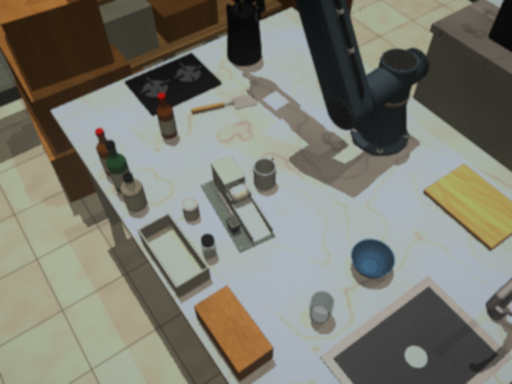

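View pics/top0.png

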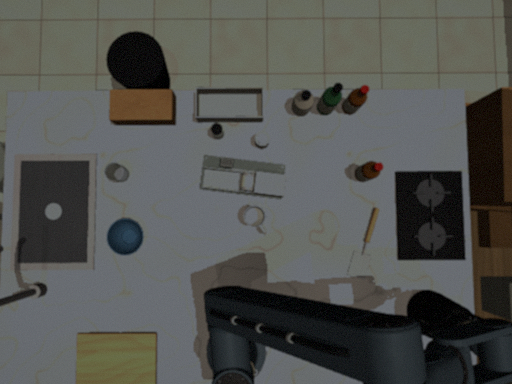

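View pics/wrist0.png

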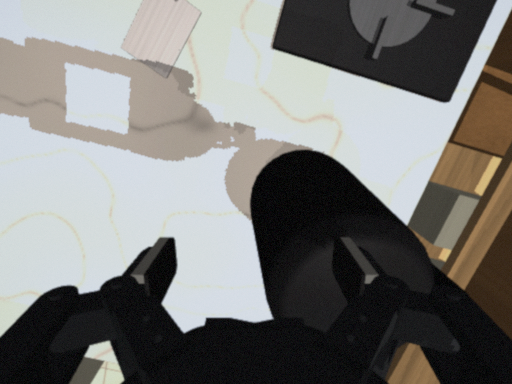

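```bash
python3 - <<'E'
import cv2
a=cv2.imread("pics/top0.png")[140:240,185:305]
cv2.imwrite("pics/topc.png",cv2.convertScaleAbs(cv2.resize(a,None,fx=6,fy=6,interpolation=cv2.INTER_CUBIC)[:600],alpha=1.6))
a=cv2.imread("pics/scene0.png")[145:260,170:300]
cv2.imwrite("pics/scenec.png",cv2.resize(a,None,fx=5,fy=5,interpolation=cv2.INTER_CUBIC))
E
```

```text
(no output)
```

View pics/topc.png

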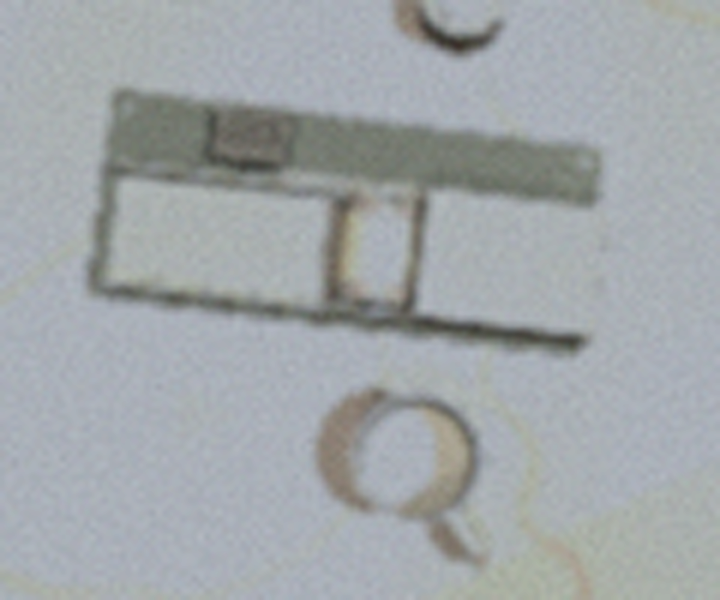

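View pics/scenec.png

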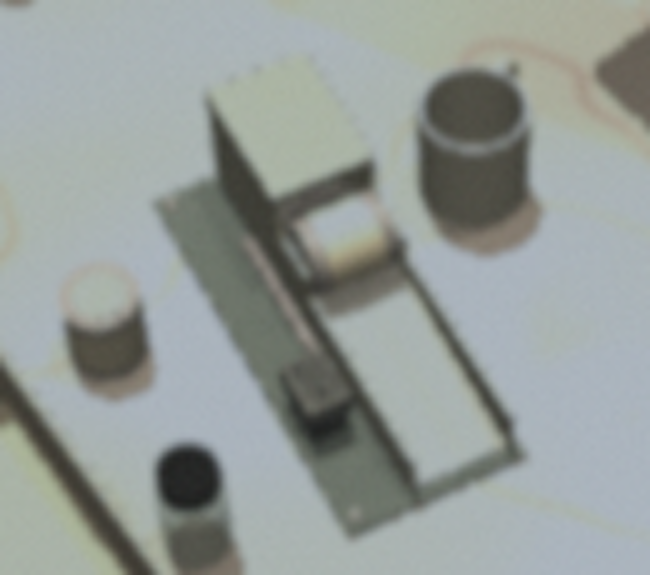

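```bash
cat > h.py <<'E'
import numpy as np
from station import manip
def proj(n,P,c=None):
    c=c or manip.get_calibration(n); E=c["extrinsics"];K=c["intrinsics"]
    p=(np.atleast_2d(P)-E[:3,3])@E[:3,:3]; p=p*[1,-1,-1]
    q=p@K.T; return q[:,:2]/q[:,2:]
def d2w(v,P):
    c,s=np.cos(v[2]),np.sin(v[2]); P=np.atleast_2d(P)
    return np.c_[v[0]+c*P[:,0]-s*P[:,1], v[1]+s*P[:,0]+c*P[:,1], P[:,2]]
E
cat > fit.py <<'E'
from h import *
from scipy.optimize import least_squares
T=[((155,-90,2),(115,88)),((-145,-90,2),(600,145)),((75,-62,44),(251,137)),((155,37,2),(92,292))]
S=[((-145,-90,2),(155,203)),((155,-90,2),(352,537)),((155,37,2),(522,457)),((75,-62,44),(318,380)),
((-32,37,94),(373,160)),((-32,-37,94),(275,195)),((-135,-37,94),(208,95))]
def res(v):
    pt=proj("top",d2w(v,np.array([a for a,b in T])/1000))-(np.array([b for a,b in T])/6+[185,140])
    ps=proj("scene",d2w(v,np.array([a for a,b in S])/1000))-(np.array([b for a,b in S])/5+[170,145])
    return np.vstack([pt,ps]).ravel()
r=least_squares(res,[0.5,0,1.57],loss='soft_l1')
print(r.x,np.degrees(r.x[2]));print(res(r.x).reshape(-1,2).round(2))
v=r.x
print(d2w(v,np.array([[75,0,17],[75,-62,44],[75,-31,0],[-8,0,51]])/1000))
E
python3 fit.py
```

```text
[ 0.59651311 -0.02949094  1.45335016] 83.2708301040453
[[ 0.46 -0.33]
 [ 1.14 -0.7 ]
 [-2.06 -0.28]
 [ 0.1   0.01]
 [-2.15 -0.39]
 [-1.37 -0.71]
 [ 0.03 -1.37]
 [ 1.19  0.81]
 [ 1.71 -0.14]
 [ 0.87  1.56]
 [ 0.38  0.08]]
[[ 0.60530134  0.0449924   0.017     ]
 [ 0.66687422  0.03772746  0.044     ]
 [ 0.63608778  0.04135993  0.        ]
 [ 0.5955757  -0.03743583  0.051     ]]
```

```bash
cat >> h.py <<'E'
from scipy.spatial.transform import Rotation as R
def rel(tgt, yaw):
    "tgt world TCP; yaw: world angle (deg) wanted for tool z"
    s=manip.sense(); Q=R.from_quat(s["tool_rot"]).as_matrix()
    z=Q[:,2]; cur=np.degrees(np.arctan2(z[1],z[0]))
    d=(np.array(tgt)-s["tcp_pos"])@Q/0.03
    best=[((-(yaw+k-cur)+180)%360-180)/10 for k in (0,180)]  # turn about tool y (down): sign flipped
    print("tool axes\n",Q.round(3),"\nshift units",d.round(3),"twist options",np.round(best,2), "q6",s["q"][5])
    return d
E
python3 - <<'E'
from h import *
rel([0.636,0.041,0.2],83.3+90)
E
```

```text
tool axes
 [[-0.962 -0.     0.271]
 [-0.271  0.002 -0.962]
 [-0.    -1.    -0.002]] 
shift units [-20.77   -0.23  -16.376] twist options [11.24 -6.76] q6 -0.178508513883972
```

Emit:
apply_moves([
  [47.5,-1,-2,-1,0],
  [47.5,-3,-3,-2.4,-0.8],
  [47.5,-20.77,-3,-16.38,-6.76],
  [47.5,-20.77,-3,-16.38,-6.76],
  [47.5,-20.77,-3,-16.38,-6.76],
  [47.5,-20.77,-3,-16.38,-6.76],
  [47.5,-20.77,-3,-16.38,-6.76],
  [47.5,-20.77,-3,-16.38,-6.76],
  [47.5,-20.77,-3,-16.38,-6.76],
  [47.5,-20.77,-3,-16.38,-6.76],
  [47.5,-20.77,-3,-16.38,-6.76],
  [47.5,-20.77,-3,-16.38,-6.76],
], squeeze=40)

```text
t: 1.65
tcp_pos: [0.5915, -0.0196, 0.2814]
tool_rot: [0.47, -0.528, 0.528, -0.47]
force: [0.3, -1.0, -0.9]
finger_gap: 0.554
```

```bash
python3 - <<'E'
from h import *
rel([0.636,0.041,0.28],83.3+90)
s=manip.sense(); print(s["t"],s["tcp_pos"],s["finger_gap"],s["force"])
E
```

```text
tool axes
 [[-0.116 -0.     0.993]
 [-0.993 -0.    -0.116]
 [ 0.    -1.    -0.   ]] 
shift units [-2.178  0.045  1.238] twist options [-1.799e+01  1.000e-02] q6 -0.10555461914899604
1.65 [ 0.59154877 -0.01961228  0.28138863] 0.5537846376119092 [ 0.34570896 -1.00581015 -0.90780617]
```

Emit:
apply_moves([
  [47.5,-1.5,0,0.9,0],
  [47.5,-2.18,0,1.24,0],
  [47.5,-2.18,0,1.24,0],
])

```text
t: 2.02
tcp_pos: [0.6351, 0.04, 0.2808]
tool_rot: [-0.471, 0.528, -0.527, 0.47]
force: [-0.6, -0.9, -0.1]
finger_gap: 0.555
```

```bash
python3 - <<'E'
from h import *
import cv2,pickle
s=manip.sense(); print(s["t"],s["tcp_pos"],s["finger_gap"],s["force"],np.abs(s["qd"]).max())
c=manip.get_calibration("wrist"); pickle.dump(c,open("w1.pkl","wb"))
im=manip.snapshot("wrist")[:,:,::-1]
cv2.imwrite("pics/w1.png",cv2.resize(im,None,fx=1.5,fy=1.5,interpolation=cv2.INTER_CUBIC))
E
```

```text
2.025 [0.63507831 0.04001304 0.28084128] 0.5553097201426578 [-0.57334699 -0.86945841 -0.07040762] 0.042173252812566266
```

View pics/w1.png

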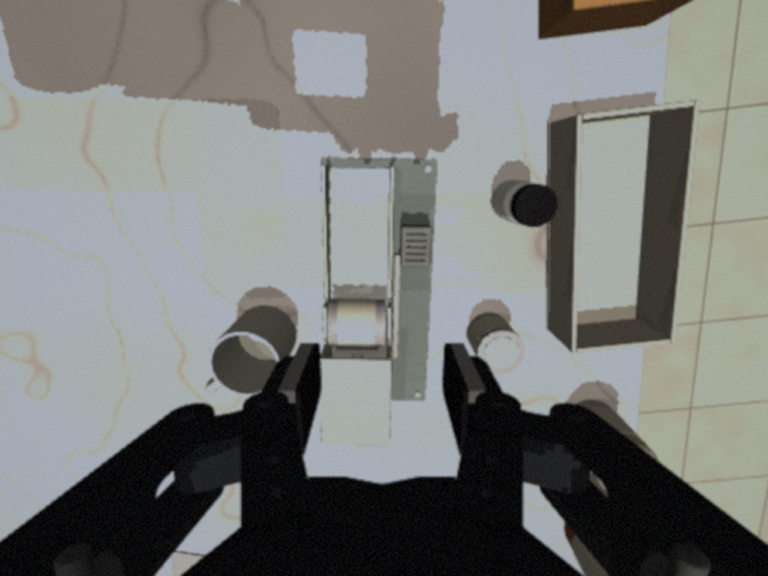

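```bash
python3 - <<'E'
import cv2
a=cv2.imread("pics/w1.png")[145:455,300:450]
cv2.imwrite("pics/w1a.png",cv2.resize(a[:160],None,fx=3.75,fy=3.75,interpolation=cv2.INTER_CUBIC))
cv2.imwrite("pics/w1b.png",cv2.resize(a[150:],None,fx=3.75,fy=3.75,interpolation=cv2.INTER_CUBIC))
E
```

```text
(no output)
```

View pics/w1a.png

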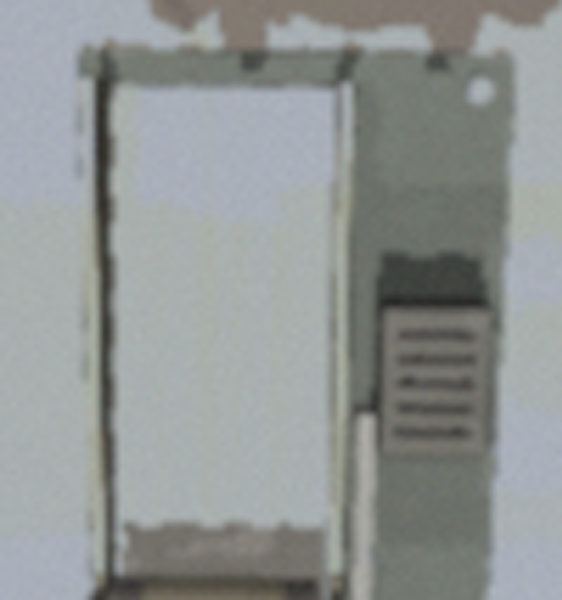

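View pics/w1b.png

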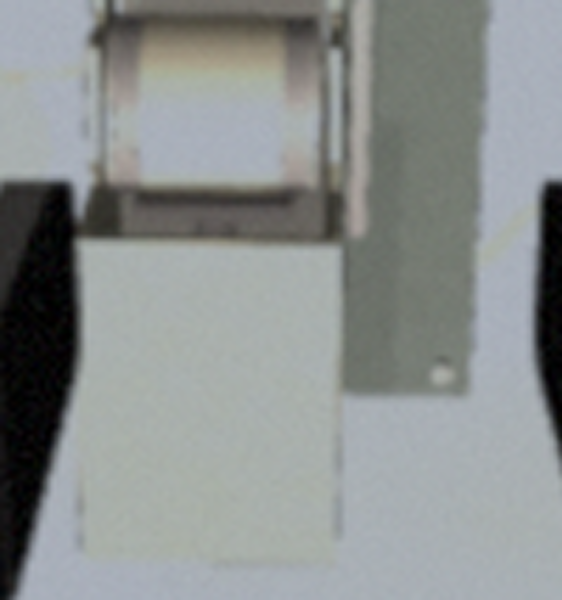

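```bash
cat > fit2.py <<'E'
from h import *
import pickle
from scipy.optimize import least_squares
c=pickle.load(open("w1.pkl","rb"))
A=[((97,-46,44),(383,305)),((97,-78,44),(490,305)),((53,-78,44),(488,455)),((53,-46,44),(380,452)),
((0,-90,2),(510,52)),((0,37,2),(82,48))]
B=[((-32,-37,94),(342,240)),((-32,37,94),(80,238)),((-135,-37,94),(338,560)),((-135,37,94),(85,558)),((-300,-90,2),(468,392))]
P0=np.array([a for a,b in A+B],float)
px=np.array([[(b[0]/3.75+300)/1.5,(b[1]/3.75+145)/1.5] for a,b in A]+[[(b[0]/3.75+300)/1.5,(b[1]/3.75+295)/1.5] for a,b in B])
def res(v):
    P=P0.copy(); 
    for i in (4,5,10): P[i,0]+=v[3]*1000
    return (proj("wrist",d2w(v,P/1000),c)-px).ravel()
r=least_squares(res,[0.6,-0.03,1.45,0.16],loss='soft_l1')
print(r.x,np.degrees(r.x[2]));print(res(r.x).reshape(-1,2).round(2))
v=r.x
print(d2w(v,np.array([[75,0,17],[75,-62,44],[75,-31,0],[-8,0,51]])/1000))
E
python3 fit2.py; python3 - <<'E'
from h import *
import pickle
c=pickle.load(open("w1.pkl","rb"));s=manip.sense()
Q=R.from_quat(s["tool_rot"]).as_matrix()
for z in (-.04,-.031,-.024,.024,.031,.04): print(z,proj("wrist",s["tcp_pos"]+Q[:,2]*z-Q[:,1]*0.005,c)*1.5)
E
```

```text
[ 0.59964509 -0.03657052  1.4518893   0.16444901] 83.18712941246699
[[-1.16 -0.59]
 [ 0.2  -0.49]
 [-0.54  0.13]
 [-1.13  0.56]
 [ 2.58  0.03]
 [ 1.66  0.37]
 [ 0.13  0.01]
 [-1.69  0.12]
 [ 0.09  0.1 ]
 [-0.05  0.22]
 [ 2.93 -0.56]]
[[ 0.60854211  0.0378999   0.017     ]
 [ 0.67010433  0.03054502  0.044     ]
 [ 0.63932322  0.03422246  0.        ]
 [ 0.59869607 -0.04451403  0.051     ]]
-0.04 [[295.77068572 331.67057821]]
-0.031 [[314.60776523 331.69514694]]
-0.024 [[329.25879616 331.71425591]]
0.024 [[429.72227986 331.84528793]]
0.031 [[444.37309834 331.86439663]]
0.04 [[463.20982522 331.8889649 ]]
```

```bash
python3 - <<'E'
import cv2
a=cv2.imread("pics/w1.png")[330:480,240:530]
cv2.imwrite("pics/w1f.png",cv2.convertScaleAbs(cv2.resize(a,None,fx=2.75,fy=2.75,interpolation=cv2.INTER_CUBIC),alpha=3,beta=20))
E
```

```text
(no output)
```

View pics/w1f.png

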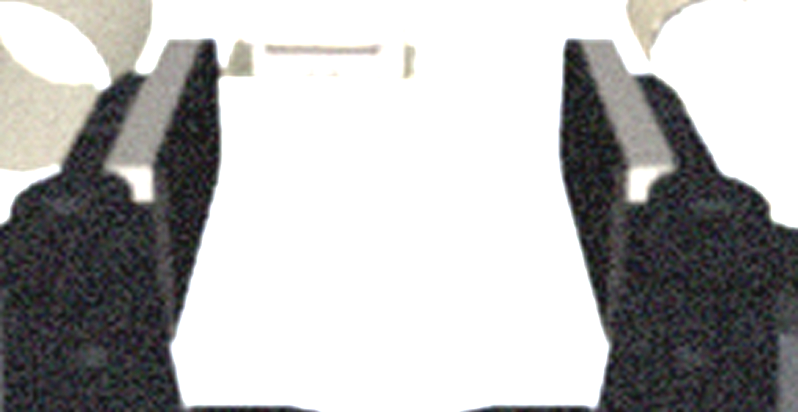

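```bash
python3 - <<'E'
from h import *
import pickle
from scipy.optimize import least_squares
c=pickle.load(open("w1.pkl","rb"));s=manip.sense()
Q=R.from_quat(s["tool_rot"]).as_matrix()
def f(p): # front edge x, h, zl, zr
    P=[s["tcp_pos"]+Q@[p[0],-p[1],z] for z in p[2:]]+[s["tcp_pos"]+Q@[p[0]+.022,-p[1],z] for z in p[2:4]]
    m=np.array([[317.5,344.5],[446,344.5],[301,344.5],[462.5,344.5],[320,388],[444,388]])/1.5
    return (proj("wrist",P,c)-m).ravel()
r=least_squares(f,[-.011,.005,-.025,.025,-.03,.03]);print(r.x,r.fun.round(1))
E
```

```text
[ 0.00091242  0.0174371  -0.02765896  0.02994347 -0.03514895  0.0372862 ] [ 0.1 -0.1  0.1  0.1  0.  -0.1 -0.   0.1 -0.1 -0.1 -0.1  0.1]
```

```bash
python3 - <<'E'
from h import *
import cv2
s=manip.sense()
for n in("scene","top"):
    im=manip.snapshot(n)[:,:,::-1]; 
    u,w=proj(n,s["tcp_pos"])[0]; u0,w0=int(u)-60,int(w)-60
    Q=R.from_quat(s["tool_rot"]).as_matrix()
    print(n,u0,w0,[((proj(n,s["tcp_pos"]+Q@[0,-h,0])[0]-[u0,w0])*5).round() for h in (0,.02,.04,.06,.1)])
    cv2.imwrite(f"pics/{n}1c.png",cv2.convertScaleAbs(cv2.resize(im[w0:w0+120,u0:u0+120],None,fx=5,fy=5,interpolation=cv2.INTER_CUBIC),alpha=1.8,beta=15))
E
```

```text
scene 181 109 [array([301., 301.]), array([300., 277.]), array([299., 254.]), array([298., 229.]), array([296., 179.])]
top 159 101 [array([304., 301.]), array([301., 295.]), array([299., 290.]), array([296., 284.]), array([290., 272.])]
```

View pics/scene1c.png

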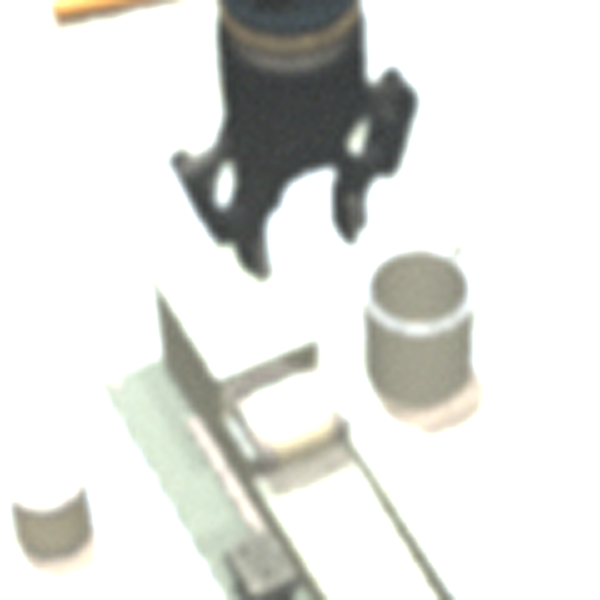

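```bash
python3 - <<'E'
from h import *
rel([0.6393,0.0342,0.08],83.19+90)
s=manip.sense(); Q=R.from_quat(s["tool_rot"]).as_matrix()
for h in (0,.02,.04):
  print(h,[((proj("scene",s["tcp_pos"]+Q@[0,-h,z])[0]-[181,109])*5).round() for z in (-.0275,.0275)])
E
```

```text
tool axes
 [[-0.117 -0.001  0.993]
 [-0.993 -0.001 -0.117]
 [ 0.001 -1.    -0.001]] 
shift units [0.092 6.714 0.187] twist options [-1.799e+01  1.000e-02] q6 0.0020358694166898524
0 [array([344., 280.]), array([257., 317.])]
0.02 [array([343., 257.]), array([255., 294.])]
0.04 [array([343., 233.]), array([253., 270.])]
```

Emit:
apply_moves([
  [47.5,0.09,1.5,0.19,0],
  [47.5,0.09,3,0.19,0],
  [47.5,0.09,4.5,0.19,0],
  [47.5,0.09,6,0.19,0],
  [47.5,0.09,6.7,0.19,0],
  [47.5,0.09,6.7,0.19,0],
])

```text
t: 2.92
tcp_pos: [0.6384, 0.0343, 0.079]
tool_rot: [-0.471, 0.53, -0.528, 0.468]
force: [0.2, 0.1, 0.8]
finger_gap: 0.557
```

```bash
python3 - <<'E'
from h import *
import cv2,pickle
rel([0.6393,0.0342,0.08],83.19+90)
s=manip.sense(); print(s["t"],s["tcp_pos"],s["finger_gap"],s["force"],np.abs(s["qd"]).max())
c=manip.get_calibration("wrist"); pickle.dump(c,open("w2.pkl","wb"))
im=manip.snapshot("wrist")[:,:,::-1]
cv2.imwrite("pics/w2.png",cv2.convertScaleAbs(cv2.resize(im,None,fx=1.5,fy=1.5,interpolation=cv2.INTER_CUBIC),alpha=1.5,beta=10))
im=manip.snapshot("scene")[:,:,::-1][130:250,180:300]
cv2.imwrite("pics/s2.png",cv2.convertScaleAbs(cv2.resize(im,None,fx=5,fy=5,interpolation=cv2.INTER_CUBIC),alpha=1.8,beta=15))
E
```

```text
tool axes
 [[-0.118 -0.005  0.993]
 [-0.993  0.    -0.118]
 [ 0.    -1.    -0.005]] 
shift units [-0.001 -0.035  0.028] twist options [-18.   0.] q6 -0.002041466965017254
2.925 [0.6384485  0.03428063 0.0789532 ] 0.5565191603288012 [0.22233161 0.12111283 0.83059709] 0.044950583623745495
```

View pics/w2.png

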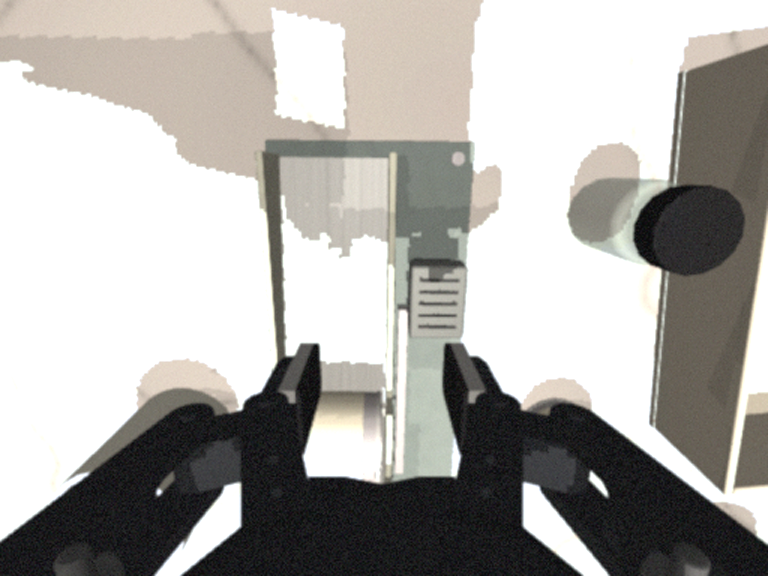

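View pics/s2.png

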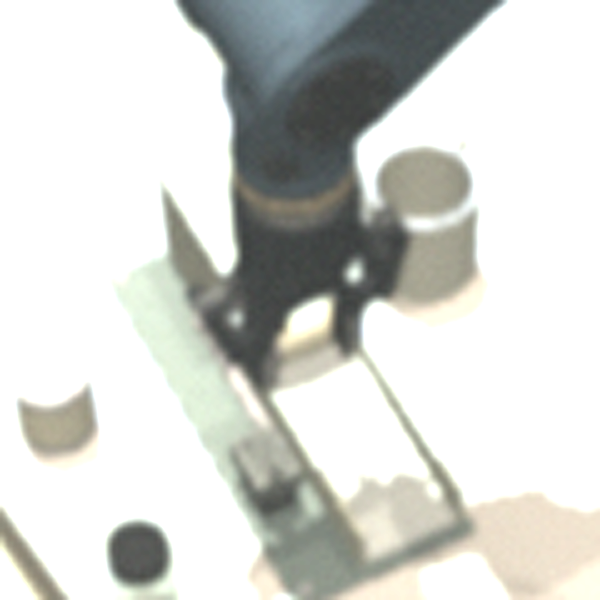

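```bash
cat >> h.py <<'E'
def unproj(n,px,z,c=None):
    c=c or manip.get_calibration(n);K=c["intrinsics"];E=c["extrinsics"]
    d=np.linalg.inv(K)@[px[0],px[1],1]; d=E[:3,:3]@(d*[1,-1,-1]); o=E[:3,3]
    return o+d*(z-o[2])/d[2]
V=[0.59965,-0.03657,1.4519]
def w2d(p):
    c,s=np.cos(V[2]),np.sin(V[2]);a=np.array(p)-[V[0],V[1],0]
    return np.array([c*a[0]+s*a[1],-s*a[0]+c*a[1],a[2]])*1000
E
python3 - <<'E'
from h import *
import pickle
c1=pickle.load(open("w1.pkl","rb"));c=pickle.load(open("w2.pkl","rb"))
print("mug d",w2d(unproj("wrist",np.array([250,362])/1.5,.085,c1)))
print("jar d",w2d(unproj("wrist",np.array([690,230])/1.5,.085,c)))
print("key d",w2d(unproj("wrist",np.array([437,301])/1.5,.044,c)))
s=manip.sense();Q=R.from_quat(s["tool_rot"]).as_matrix()
for h in (.03,.036,.042,.048):
  print(h,[(proj("wrist",s["tcp_pos"]+Q@[0,-h,z],c)[0]*1.5).round() for z in (-.0275,.0275)], "tip rays:",w2d(unproj("wrist",np.array([453,366])/1.5,s["tcp_pos"][2]+h,c)),w2d(unproj("wrist",np.array([310,366])/1.5,s["tcp_pos"][2]+h,c)))
E
```

```text
mug d [-40.81923482 110.81182867  85.        ]
jar d [ 122.57761211 -166.03427026   85.        ]
key d [ 75.82742443 -62.2464199   44.        ]
0.03 [array([319., 354.]), array([453., 354.])] tip rays: [ 70.08691909 -60.38783774 111.62927959] [ 69.90628305  -1.14824695 111.62927959]
0.036 [array([317., 360.]), array([456., 361.])] tip rays: [ 73.23262606 -59.22234887 117.62927959] [ 73.05926875  -2.36981607 117.62927959]
0.042 [array([314., 368.]), array([458., 368.])] tip rays: [ 76.37833303 -58.05685999 123.62927959] [ 76.21225444  -3.59138518 123.62927959]
0.048 [array([311., 375.]), array([461., 376.])] tip rays: [ 79.52404    -56.89137112 129.62927959] [ 79.36524013  -4.81295429 129.62927959]
```

Emit:
apply_moves([
  [53,0,0.5,0.03,0],
  [53,0,1.0,0.03,0],
  [53,0,1.5,0.03,0],
  [53,0,1.9,0.03,0],
  [53,0,1.95,0.03,0],
])

```text
t: 3.65
tcp_pos: [0.6405, 0.0359, 0.0205]
tool_rot: [-0.471, 0.529, -0.527, 0.47]
force: [0.3, 0.2, -1.0]
finger_gap: 0.62
```

```bash
python3 - <<'E'
from h import *
import cv2,pickle
rel([0.6393,0.0342,0.0],83.19+90)
s=manip.sense(); print(s["t"],s["tcp_pos"],s["finger_gap"],s["force"],np.abs(s["qd"]).max())
im=manip.snapshot("wrist")[:,:,::-1]
cv2.imwrite("pics/w3.png",cv2.convertScaleAbs(cv2.resize(im,None,fx=1.5,fy=1.5,interpolation=cv2.INTER_CUBIC),alpha=2,beta=10))
im=manip.snapshot("scene")[:,:,::-1][130:250,180:300]
cv2.imwrite("pics/s3.png",cv2.convertScaleAbs(cv2.resize(im,None,fx=5,fy=5,interpolation=cv2.INTER_CUBIC),alpha=1.8,beta=15))
E
```

```text
tool axes
 [[-0.116 -0.003  0.993]
 [-0.993  0.    -0.116]
 [-0.    -1.    -0.003]] 
shift units [ 0.062  0.682 -0.031] twist options [-17.98   0.02] q6 -0.0018178842654116363
3.65 [0.64048219 0.0359324  0.02046395] 0.6196662594826239 [ 0.29808583  0.21193977 -1.03805915] 0.016473579035645645
```

View pics/w3.png

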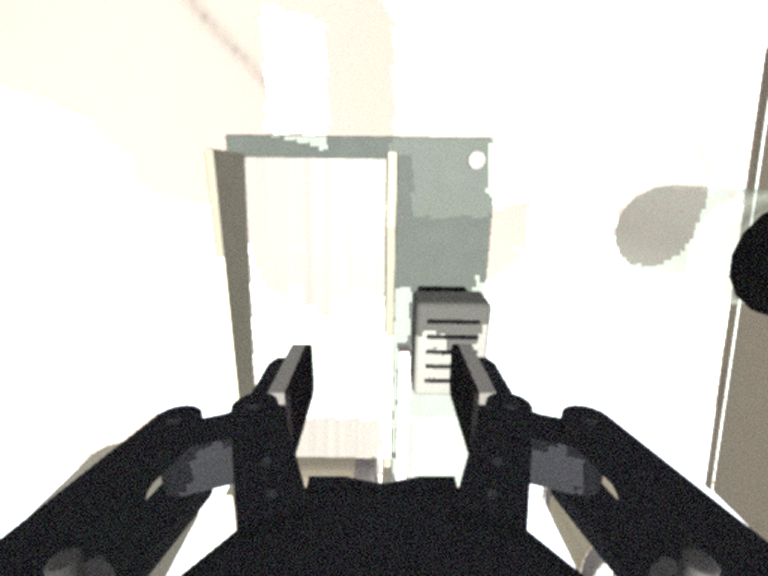

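View pics/s3.png

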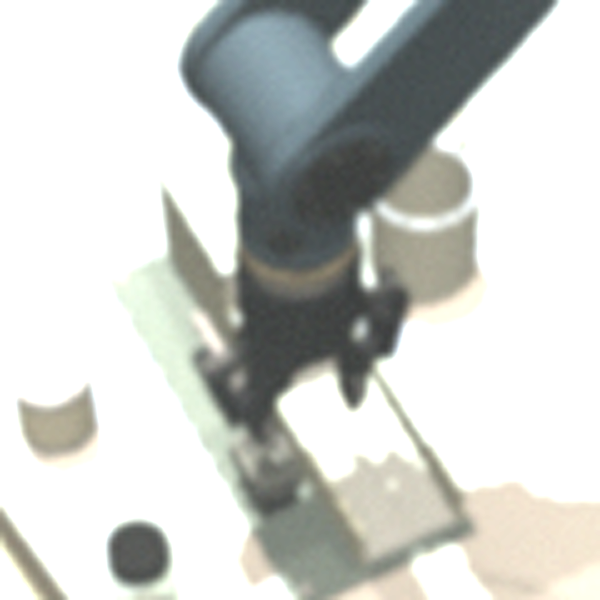

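Emit:
apply_moves([
  [53,0.04,0.15,-0.02,0],
  [53,0.04,0.3,-0.02,0],
  [53,0.04,0.3,-0.02,0],
])

```text
t: 4.12
tcp_pos: [0.6405, 0.0346, 0.0128]
tool_rot: [-0.47, 0.528, -0.528, 0.47]
force: [-0.1, 0.2, 0.1]
finger_gap: 0.62
```

Emit:
apply_moves([
  [53,0,0.06,0,0],
  [53,0,0.12,0,0],
  [53,0,0.12,0,0],
])

```text
t: 4.5
tcp_pos: [0.6407, 0.0347, 0.0093]
tool_rot: [-0.47, 0.528, -0.528, 0.47]
force: [0.0, 0.3, -0.2]
finger_gap: 0.615
```

Emit:
apply_moves([
  [53,0,0.06,0,0],
  [53,0,0.12,0,0],
  [53,0,0.12,0,0],
])

```text
t: 4.88
tcp_pos: [0.6406, 0.0347, 0.0056]
tool_rot: [-0.47, 0.528, -0.528, 0.47]
force: [0.2, 0.8, -0.9]
finger_gap: 0.619
```

Emit:
apply_moves([
  [53,0,0.06,0,0],
  [53,0,0.12,0,0],
  [53,0,0.12,0,0],
])

```text
t: 5.25
tcp_pos: [0.6407, 0.0346, 0.0022]
tool_rot: [-0.47, 0.528, -0.528, 0.47]
force: [-0.6, -0.2, 0.0]
finger_gap: 0.623
```

```bash
python3 - <<'E'
from h import *
import cv2,pickle
s=manip.sense(); print(s["t"],s["tcp_pos"],s["finger_gap"],s["force"],s["ft_torque"])
im=manip.snapshot("wrist")[:,:,::-1]
cv2.imwrite("pics/w4.png",cv2.convertScaleAbs(cv2.resize(im[130:320,120:350],None,fx=3.1,fy=3.1,interpolation=cv2.INTER_CUBIC),alpha=2.2,beta=10))
E
```

```text
5.25 [0.64073048 0.03463592 0.00215515] 0.6232323318965165 [-0.61988194 -0.223699    0.02081977] [-0.00245091 -0.01661413  0.00865193]
```

View pics/w4.png

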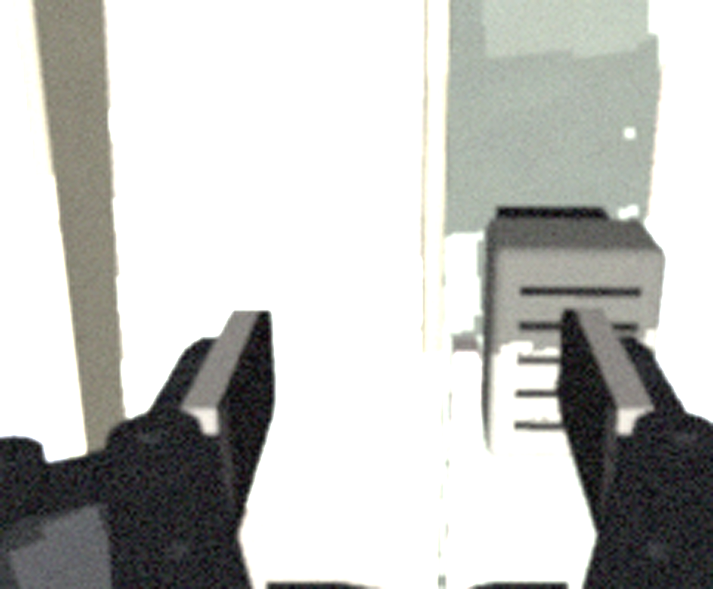

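Emit:
apply_moves([
  [53,0,0.06,0,0],
  [53,0,0.12,0,0],
  [53,0,0.12,0,0],
])

```text
t: 5.68
tcp_pos: [0.6409, 0.0346, -0.0012]
tool_rot: [0.47, -0.528, 0.528, -0.47]
force: [-0.6, -1.0, 3.3]
finger_gap: 0.625
```

Emit:
apply_moves([
  [53,0,0.05,0,0],
  [53,0,0.1,0,0],
  [53,0,0.1,0,0],
])

```text
t: 6.05
tcp_pos: [0.6409, 0.0346, -0.0044]
tool_rot: [0.47, -0.528, 0.528, -0.47]
force: [-0.7, -0.1, 4.1]
finger_gap: 0.624
```

Emit:
apply_moves([
  [53,0,0.05,0,0],
  [53,0,0.1,0,0],
  [53,0,0.1,0,0],
])

```text
t: 6.42
tcp_pos: [0.6409, 0.0347, -0.0074]
tool_rot: [0.47, -0.528, 0.528, -0.47]
force: [-1.2, 0.8, 4.1]
finger_gap: 0.621
```

```bash
python3 - <<'E'
from h import *
import cv2,pickle
s=manip.sense(); print(s["t"],s["tcp_pos"],s["finger_gap"],s["force"],s["ft_torque"])
im=manip.snapshot("wrist")[:,:,::-1]
cv2.imwrite("pics/w5.png",cv2.convertScaleAbs(cv2.resize(im[130:320,120:350],None,fx=3.1,fy=3.1,interpolation=cv2.INTER_CUBIC),alpha=1.2,beta=10))
E
```

```text
6.425 [ 0.64089886  0.03465278 -0.00737424] 0.6212382576201411 [-1.24417996  0.82707788  4.12192255] [-0.05113603  0.0288409  -0.03399213]
```

View pics/w5.png

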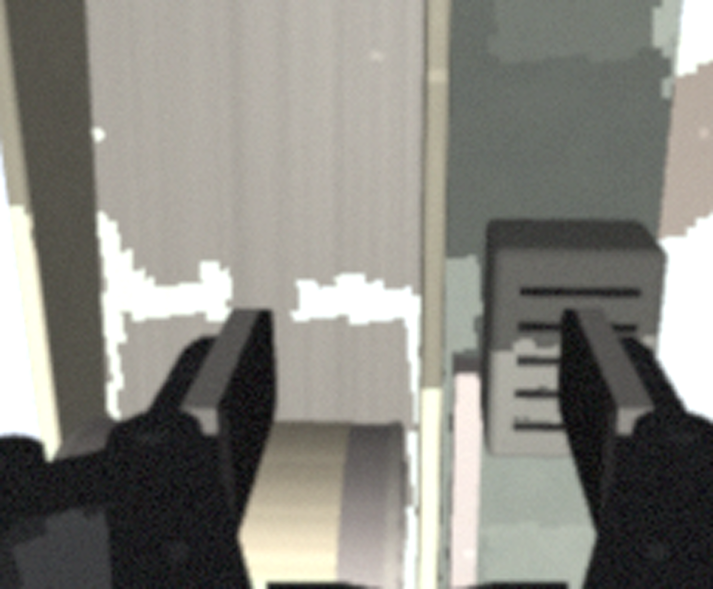

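Emit:
apply_moves([
  [53,0,0.05,0,0],
  [53,0,0.1,0,0],
  [53,0,0.1,0,0],
])

```text
t: 6.85
tcp_pos: [0.6409, 0.0347, -0.01]
tool_rot: [0.47, -0.528, 0.528, -0.47]
force: [-2.3, 0.1, 6.2]
finger_gap: 0.62
```

Emit:
apply_moves([
  [53,0,0.05,0,0],
  [53,0,0.1,0,0],
  [53,0,0.1,0,0],
])

```text
t: 7.22
tcp_pos: [0.6411, 0.0346, -0.0104]
tool_rot: [0.47, -0.528, 0.529, -0.47]
force: [-5.9, 0.1, 20.0]
finger_gap: 0.622
```

Emit:
apply_moves([
  [53,0,-0.03,0,0],
  [53,0,-0.03,0,0],
  [53,0,-0.03,0,0],
  [53,0,-0.03,0,0],
])

```text
t: 7.72
tcp_pos: [0.6411, 0.0346, -0.0103]
tool_rot: [0.47, -0.528, 0.528, -0.47]
force: [-4.0, 0.9, 16.0]
finger_gap: 0.622
```

```bash
python3 - <<'E'
from h import *
import cv2,pickle
s=manip.sense(); print(s["t"],s["tcp_pos"],s["finger_gap"],s["force"],s["ft_torque"])
im=manip.snapshot("wrist")[:,:,::-1]
cv2.imwrite("pics/w6.png",cv2.convertScaleAbs(cv2.resize(im[130:320,120:350],None,fx=3.1,fy=3.1,interpolation=cv2.INTER_CUBIC),alpha=1.2,beta=10))
im=manip.snapshot("scene")[:,:,::-1][130:250,180:300]
cv2.imwrite("pics/s6.png",cv2.convertScaleAbs(cv2.resize(im,None,fx=5,fy=5,interpolation=cv2.INTER_CUBIC),alpha=1.2,beta=5))
E
```

```text
7.725 [ 0.64105541  0.03461302 -0.01026932] 0.6218185705258179 [-4.04573132  0.89816814 16.00453691] [ 0.04988778  0.35541286 -0.03743948]
```

View pics/w6.png

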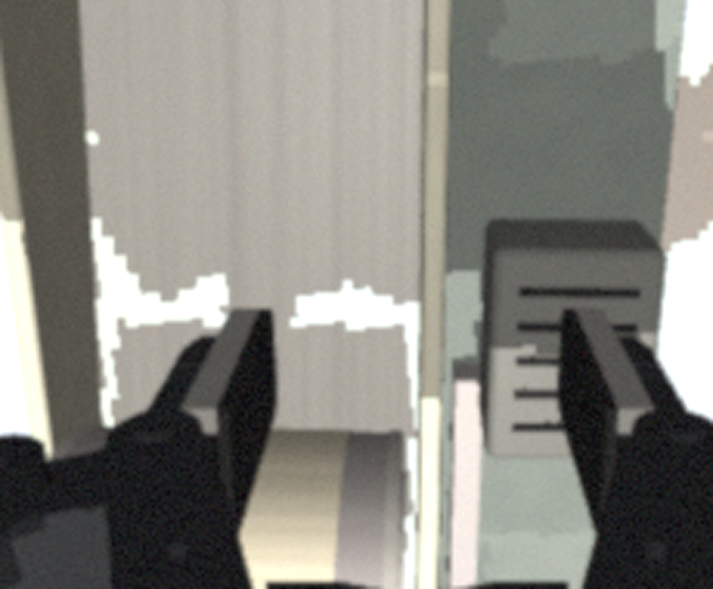

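View pics/s6.png

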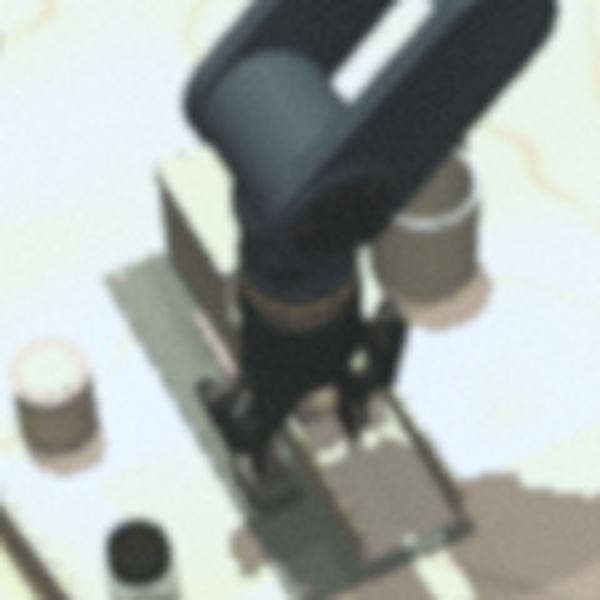

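```bash
python3 - <<'E'
from h import *
c=manip.get_calibration("wrist")
def top(x,zc):
    a=np.linspace(0,2*np.pi,200)
    P=np.c_[x+26*np.cos(a),0*a-12,zc+26*np.sin(a)]/1000
    return proj("wrist",d2w(V,P),c)[:,1].min()
for x in (-8,5,15,25,32,36,40,44): print(x,top(x,51 if x<0 else 26-.1228*x+26.2).round(1))
print("meas 269.4; finger d:",w2d(manip.sense()["tcp_pos"]))
E
```

```text
-8 335.2
5 319.3
15 304.6
25 289.5
32 278.7
36 272.4
40 266.0
44 259.6
meas 269.4; finger d: [ 75.63084301 -32.63372995 -10.27595934]
```

Emit:
apply_moves([
  [53,0,0,0,0],
  [53,0,0,0,0],
  [53,0,0,0,0],
  [53,0,0,0,0],
])

```text
t: 8.32
tcp_pos: [0.641, 0.0346, -0.0103]
tool_rot: [0.47, -0.528, 0.528, -0.47]
force: [-4.9, 1.0, 15.7]
finger_gap: 0.62
```

```bash
python3 - <<'E'
from h import *
import cv2
s=manip.sense(); print(s["t"],s["tcp_pos"],s["force"])
im=manip.snapshot("wrist")[:,:,::-1]
a=cv2.resize(im[130:320,120:350],None,fx=3.1,fy=3.1,interpolation=cv2.INTER_CUBIC)
a=cv2.convertScaleAbs(a,alpha=1.2,beta=10);cv2.imwrite("pics/w7.png",a)
b=cv2.imread("pics/w6.png");print(cv2.absdiff(cv2.GaussianBlur(a,(9,9),0),cv2.GaussianBlur(b,(9,9),0))[400:,240:420].max())
print(manip.sign_off())
E
```

```text
8.325 [ 0.64103661  0.03463283 -0.01029177] [-4.91868497  1.01685159 15.6983934 ]
14
the job is handed in; nothing more can be done
None
```

I pressed the ejector key slowly to its stop with one fingertip while the other finger stood across the chute. The tin popped out and is resting against that finger. I handed the job in at about 8.3 s with the arm still holding that pose.

- **Key:** The upward force rose to about 6 N near the end of the travel, then jumped to 20 N as the key hit its stop. I eased off slightly and it is held down at about 16 N. The drop from first contact to the stop was about 11 mm by the arm's readings, against 12 mm of full travel, with contact known only to a millimetre or two.
- **Tin:** The wrist picture puts its centre at about x = 38 mm on the dispenser, and touching the finger it should be at 38.6 mm. A second picture about 0.6 s later showed no visible movement of the tin.
- **Other objects:** No contact was felt on the way in. The mug, jar and spare tin look undisturbed in the scene picture, but I did not measure them again.

**Disagreements:**
- **Fingertip height:** The fingertips stood about 40 mm higher than the reported tool point, by the cameras and by where the key was felt. I found the key by contact instead, so the reported height ended at -10 mm.
- **Sideways force:** There was a steady sideways force of about 4–6 N on the tool while pressing.

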